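# Seat a bearing housing in a checking fixture by touch and hold the gauge pin on it

### The job

The bearing housing lies loose on the checking fixture: with light touches of the fingertips push its near long side until it rests against the two side pins, then its free right-hand end until it rests against the end pin, so that it stays against all three. Then push the swing arm round until it rests against its home stop over the housing, and press the arm's spring pin gently down until its foot bears on the housing; the program finishes while holding it down for the reading. Never press hard, lift nothing, and leave the other parts around the fixture alone.

Things in the scene. Friction and masses are not known exactly. Their poses are not given: they have to be found in the camera images.
- fixture: checking fixture, fixed to the bench: dark steel plate 150 (x) x 210 (y) x 12 mm with pins and a swing arm. Origin: centre of the plate's underside; at yaw 0 x points away from the robot, y left (yaw varies to 0.3 rad). In x, y (mm) stand: the arm's pivot post (5, 78); 8 mm stop posts for the arm, tops at z = 62 mm, at (-7, 52) for home and (33, 85) for parked
- nest (a point): point on the plate's upper face (12 mm above the bench) where the housing's origin lies when seated against all three pins; axes as the fixture. The pins are upright, 10 mm in diameter, tops 34 mm above the bench: from this point, the two side pins stand at (35, -32) and (35, 22) mm, the end pin at (0, 55) mm in x, y
- housing: loose bearing housing: aluminium block 60 (x) x 100 (y) x 26 mm high, 34 mm through bore in the middle, 0.36 kg, flat on the plate, 2 to 6 N slide it. Origin: centre of its underside, x, y nearly as the fixture's. Starts 12 to 22 mm short of the side pins, 10 to 18 mm short of the end pin, turned up to 0.1 rad. Its near long side is the -x face, its right-hand end the -y face
- pivot (a point): axis of the swing arm at the arm's mid-height, 57 mm above the bench (fixed to the fixture, axes as the fixture)
- gauge_arm (a joint): swing angle of the arm about its upright pivot (rad): 0 = home at its stop, pin over the housing, arm pointing along the fixture's -y; grows counter-clockwise seen from above as it swings off to the far side (+x), 1.35 parked. Starts at 0.65 to 1.1; light friction (about 1 N at the pin); stays where it is left
- bar_middle (a point): middle of the swing arm's bar, 45 mm from the pivot; arm axes: at joint 0 as the fixture, the arm points along its own -y. Aluminium bar 16 mm wide, 10 mm high (52 to 62 mm above the bench), ending 70 mm from the pivot in a 20 mm steel bushing (50 to 66 mm above the bench) that guides the spring pin. To bring it home push its +x flank towards -x
- gauge_pin: spring pin in the arm's end, 70 mm from the pivot: 8 mm rod, round 17 mm head. Released, its foot is 44 mm above the bench, 6 mm over the housing; pressed 6 mm it bears on the housing (without housing the stroke is 10 mm). Spring 2 N at first, 4.4 N when the foot meets the housing; springs back when let go. Origin on its axis, at the arm's mid-height when released
- pin_top (a point): centre of the upper face of the pin's head; 81 mm above the bench when released, 75 mm with the foot on the housing
- bronze_bush: flanged bronze bush, 47 mm wide, 32 mm high, loose on the bench beside the fixture; leave it alone. Origin under its centre
- master_ring: steel setting ring, 76 mm wide, 25 mm high, loose on the bench beside the fixture; leave it alone. Origin under its centre
- pin_gauge: plain steel pin gauge standing upright, 22 mm diameter, 45 mm high, loose on the bench beside the fixture; leave it alone. Origin under its centre
Mind the look-alikes: they are no part of the job. Leave any turquoise look-alike of the housing alone.

How it is judged:
On the way, in this order (a step that is already met when the one before it is completed fails the run):
1. the housing lies square against both side pins (x of housing in the frame of nest between -0.0025 and 0.0025 m and angle between the x axis of housing and the x axis of fixture, either way round below 0.045 rad), for 0.2 s.
2. the housing lies against the side pins and the end pin (all of step 1 and y of housing in the frame of nest between -0.0025 and 0.0025 m and z of housing in the frame of nest below 0.003 m), for 0.2 s.
3. the swing arm rests at its home stop, the housing still seated (all of step 2 and value of joint gauge_arm below 0.05 rad), for 0.2 s.
At the end, for the whole second after the job is handed in: the housing lies within 2.5 mm of its seat in both directions and within 0.045 rad of square, flat on the plate; the swing arm is within 0.05 rad of home; the fingers hold the spring pin down so that its foot bears on the housing (over 0.3 N) (all of step 3 and contact force between gauge_pin and housing above 0.3 N and contact force between the fingers and gauge_pin above 0.5 N); the arm keeps its last pose, push and grip.
It fails at once if the fixture, its arm or its pin is pressed with more than 30 N (contact force between any of the fingers, the arm and fixture above 30 N).
It fails at once if the housing is pressed with more than 30 N (contact force between any of the fingers, the arm and housing above 30 N).
It fails at once if the housing is lifted or tipped (z of housing in the frame of nest above 0.006 m or angle between housing's own z axis and vertical above 0.12 rad).
It fails at once if a part beside the fixture is disturbed (distance of any of bronze_bush, master_ring, pin_gauge from where it was at the start of the episode above 0.01 m).
It also fails if it takes over 67 s, if anything falls off the work surface, if the arm or the gripper's body presses on something with over 40 N, if the wrist force passes 120 N, or if a joint passes its speed limit or range.

### The arm

A 6-joint arm with a two-finger parallel gripper is mounted at the origin on a cart in front of the work surface, level with it; the furniture and walls round the work are solid. World frame = base frame: x ahead of the robot, y to its left, z up, the work surface at z = 0. Lengths are in m, angles in rad, forces in N, time in s.
With the tool pointing down it reaches from about 0.35 to 0.975 m from the base axis. Payload 4.9 kg.
Tool frame: the origin (TCP) lies at the very end of the fingers, on their centre line; the grasp point (between the pads) lies 19 mm behind it (ctrl.grip_point_offset is the distance from the TCP to the grasp point, in m); z points along the fingers, y is the line along which they close (so a half turn about z gives the same grasp; the last joint's range is limited). The gripper opens to 85 mm and grips with 20 to 120 N. Pads are 22 mm wide; open, the fingers measure 114 mm over their backs; the gripper's body (76 mm by 85 mm) begins 54 mm behind the grasp point. The pads swing forward as they close: fully open they stand 13 mm farther back than shut.
Start: joints at [-0.119, 0.053, 1.613, -0, 1.476, -0.119], TCP at [0.625, 0, 0.231] pointing down, gripper open.
Joint ranges: [-3.01, 3.01], [-1.01, 2.22], [0.06, 2.58], [-1.02, 4.17], [0.09, 2.62], [-3.14, 3.14]. Speed limits (rad/s): [2.57, 2.57, 3.14, 3.14, 3.14, 3.14].

### API

Orientations are given as a rotation vector (axis times angle).
In Python, from station import ctrl gives the robot as it stands.
- The arm moves only by the tool send_rows, never from a script. Its argument "rows" is a list of rows, each a list of 3 entries, a list of its own where there are three numbers: the finger opening in cm, from 0 to 8.54, then the shift along the tool's x, y, z in cm, then the turn about the tool's z in degrees. A call has 1 to 10 rows; each row shifts and turns the commanded pose from where the row before left it, along the tool's axes as they then stand; what a row does not reach is not made up. A row lasts 1/8 s, in which the tool goes at most 62.5 mm and 10.7 degrees, less where a joint would pass 70% of its speed; a pose out of reach is approached as far as the arm can. A call with a gripper value outside its range is refused whole. The fingers move at their own pace and stop on an object; "newtons" is the grip in N (left out, the last holds). Time passes only in rows, so rows that do not move let the fingers close. It gives the time, the measured TCP pose, the force, the opening and the grip force at its end, in the units of the state.
- ctrl.get_obs(): the state, without advancing time (a new reading comes with each control period).
- ctrl.get_image(name): name is "scene" or "side" or "wrist"; returns a dict with "frame" (400x640x3 uint8, red, green, blue), "range_z" (400x640 float32, m along the optical axis (not along the pixel's ray), 0 where there is no reading), "fx", "fy", "cx", "cy" (pixels), "k1" (the pictures are not rectified: a ray, as slopes to the right and down, at radius r is drawn at 1 + k1 r^2 times it, then the intrinsics apply), "cam_to_world" (4x4, takes a point from camera to world coordinates). Camera axes: x right, y down, z forward; pixel columns grow to the right and rows downward; lengths in m; the calibration is good to about 2 mm. A picture is of the moment at which its call begins.
- ctrl.finish_job(): hands the job in; it is judged then, once.
The state is a dict: "t": time; "q": joint angles; "dq": joint speeds; "effort": joint torques, N m; "tool_pos": TCP position; "tool_rot": TCP orientation; "contact_force": force on the tool from outside, world axes, zero at the start; "wrist_torque": the same for the moment, N m; "opening": finger opening in m; "grip_force": force on a finger pad.
Only numpy, scipy, OpenCV 4.12 (cv2) and the standard library are available. Lean on these libraries where they do the work, as an engineer would, in place of code of your own. Each camera call takes 0.05 s, during which the arm holds its last target. There are 200 camera calls.

## Working session

There is one attempt and no reset: what is moved stays moved. The work goes in short steps, Python scripts to look and compute and a tool call to move; the robot and the scene stay as the last step left them, time stands still between calls to the robot, and variables do not carry over. Pictures are saved under pics/ and viewed, at most 10 in all, crops included, and the job is handed in when it is done.

Besides the shell and the picture viewer there is one more tool, called as a command line: name --argument value ..., lists and objects as JSON in quotes. send_rows: Moves the arm, as the interface text tells. Its arguments: {"type":"object","properties":{"rows":{"type":"array","items":{"type":"array"}},"newtons":{"type":"number"}},"required":["rows"]}

```bash
ls; mkdir -p pics
cat > h.py <<'E'
import numpy as np, cv2, pickle
from station import ctrl
def grab(n):
    im=ctrl.get_image(n); return im
def pts(im):
    """world xyz for each pixel from depth"""
    h,w=im['range_z'].shape
    u,v=np.meshgrid(np.arange(w),np.arange(h))
    K=np.array([[im['fx'],0,im['cx']],[0,im['fy'],im['cy']],[0,0,1.]])
    s=rays(im,u.ravel(),v.ravel())
    z=im['range_z'].ravel()
    P=np.c_[s*z[:,None],z]
    T=np.array(im['cam_to_world'])
    return (P@T[:3,:3].T+T[:3,3]).reshape(h,w,3)
def rays(im,u,v):
    d=np.c_[(np.asarray(u)-im['cx'])/im['fx'],(np.asarray(v)-im['cy'])/im['fy']]
    s=d.copy()
    for _ in range(10): s=d/(1+im['k1']*(s**2).sum(1,keepdims=True))
    return s
def plane(im,u,v,z):
    s=rays(im,np.atleast_1d(u),np.atleast_1d(v)); T=np.array(im['cam_to_world'])
    D=np.c_[s,np.ones(len(s))]@T[:3,:3].T
    return T[:3,3]+D*((z-T[2,3])/D[:,2])[:,None]
E
python3 - <<'E'
from h import *
o=ctrl.get_obs(); print({k:np.round(v,3) for k,v in o.items()})
for n in ('scene','wrist','side'):
    im=grab(n); pickle.dump(im,open(f'pics/{n}0.pkl','wb')); cv2.imwrite(f'pics/{n}0.png',im['frame'][...,::-1])
    print(n,np.round(im['cam_to_world'],3).tolist(),im['fx'],im['k1'])
E
```

```text
pics
{'t': np.float64(0.0), 'q': array([-0.119,  0.053,  1.614, -0.   ,  1.476, -0.119]), 'dq': array([-0.   ,  0.001,  0.002, -0.001, -0.001, -0.   ]), 'effort': array([ 0.0000e+00, -3.9367e+01, -3.7018e+01, -0.0000e+00,  7.0000e-03,
       -0.0000e+00]), 'tool_pos': array([0.624, 0.   , 0.23 ]), 'tool_rot': array([-2.22e+00, -2.22e+00,  2.00e-03]), 'contact_force': array([0.539, 0.276, 0.931]), 'wrist_torque': array([-0.001,  0.006, -0.032]), 'grip_force': np.float64(0.0), 'opening': np.float64(0.085)}
scene [[0.678, -0.34, 0.652, -0.041], [-0.735, -0.305, 0.606, -0.521], [-0.007, -0.89, -0.457, 0.478], [0.0, 0.0, 0.0, 1.0]] 377.15636476778735 0.01368946893561869
wrist [[1.0, 0.001, -0.001, 0.625], [0.0, -0.95, -0.313, 0.081], [-0.001, 0.313, -0.95, 0.373], [0.0, 0.0, 0.0, 1.0]] 298.41515330167886 0.004943290541052562
side [[0.846, -0.321, 0.426, 0.169], [-0.533, -0.48, 0.697, -0.632], [-0.019, -0.817, -0.577, 0.555], [0.0, 0.0, 0.0, 1.0]] 484.7323087624971 -0.022640720365680895
```

View pics/side0.png

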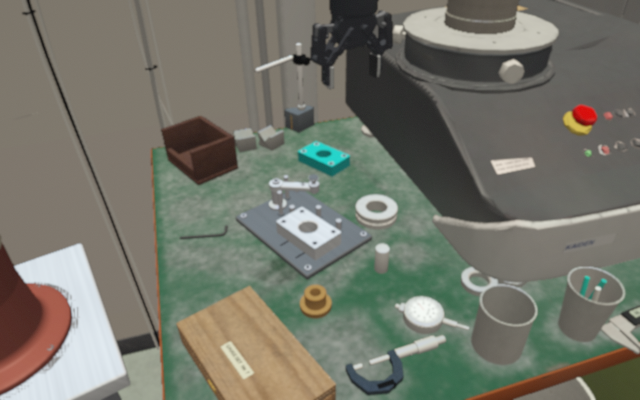

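View pics/wrist0.png

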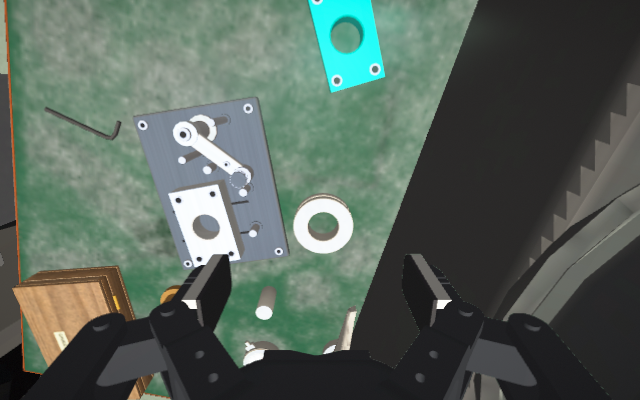

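Run:
```python
from h import *
W=pickle.load(open('pics/wrist0.pkl','rb')); f=W['frame']; P=pts(W)
hsv=cv2.cvtColor(f,cv2.COLOR_RGB2HSV)
for u,v in [(150,200),(205,195),(183,132),(212,152),(238,180),(253,233),(243,193),(207,170),(182,160),(320,200),(345,80)]:
    print((u,v),np.round(P[v,u],4),hsv[v,u],np.round(plane(W,u,v,.034)[0],4))
x,y,z=P[...,0],P[...,1],P[...,2]
roi=np.zeros(z.shape,bool); roi[90:275,125:295]=1
m=roi&(abs(z-.012)<.004)&(hsv[...,1]<60)
def rect(m,h):
    v,u=np.nonzero(m); q=plane(W,u,v,h)[:,:2].astype(np.float32)*1000
    r=cv2.minAreaRect(q); return r, cv2.boxPoints(r).round(1).tolist(), len(q)
print('plate',rect(m,.012))
m2=roi&(abs(z-.038)<.004)&(hsv[...,2]>140)&(np.indices(z.shape)[0]>170)
n,l,s,c=cv2.connectedComponentsWithStats(m2.astype(np.uint8)); k=1+s[1:,4].argmax()
print('housing',rect(l==k,.038),s[k])
cr=f[85:285,100:310]; cr=cv2.resize(cr,None,fx=2.8,fy=2.8,interpolation=cv2.INTER_CUBIC)
cv2.imwrite('pics/crop0.png',cr[...,::-1])
```

```text
(150, 200) [ 4.052e-01 -4.560e-02  1.000e-04] [ 58  30 152] [ 0.4252 -0.0341  0.034 ]
(205, 195) [ 0.493  -0.0267  0.0372] [105   4 255] [ 0.4918 -0.0277  0.034 ]
(183, 132) [0.4911 0.0497 0.0685] [165   8  64] [0.4759 0.0461 0.034 ]
(212, 152) [0.516  0.0287 0.063 ] [100   6 254] [0.5058 0.0237 0.034 ]
(238, 180) [0.5454 0.0033 0.0809] [108  42 156] [ 0.5327 -0.0092  0.034 ]
(253, 233) [ 0.5461 -0.0767  0.0355] [108  12 252] [ 0.5458 -0.0774  0.034 ]
(243, 193) [ 0.5374 -0.0251  0.0345] [108  12 252] [ 0.5373 -0.0252  0.034 ]
(207, 170) [0.4978 0.0028 0.0343] [106  13 252] [0.4977 0.0028 0.034 ]
(182, 160) [0.4831 0.02   0.0621] [105  10 252] [0.4703 0.0145 0.034 ]
(320, 200) [ 0.6292 -0.0369  0.0253] [102   5 251] [ 0.629  -0.0339  0.034 ]
(345, 80) [0.6556 0.1007 0.0262] [ 90 201 254] [0.6549 0.1002 0.034 ]
plate (((498.31732177734375, -29.853713989257812), (150.27169799804688, 208.576171875), 8.646888732910156), [[408.3999938964844, 62.0], [439.70001220703125, -144.3000030517578], [588.2999877929688, -121.69999694824219], [556.9000244140625, 84.5]], 12030)
housing (((489.3889465332031, -67.42910766601562), (60.27659606933594, 100.9040298461914), 10.770370483398438), [[450.3999938964844, -23.5], [469.20001220703125, -122.5999984741211], [528.4000244140625, -111.4000015258789], [509.6000061035156, -12.199999809265137]], 2967) [ 169  184   72   83 2967]
```

View pics/crop0.png

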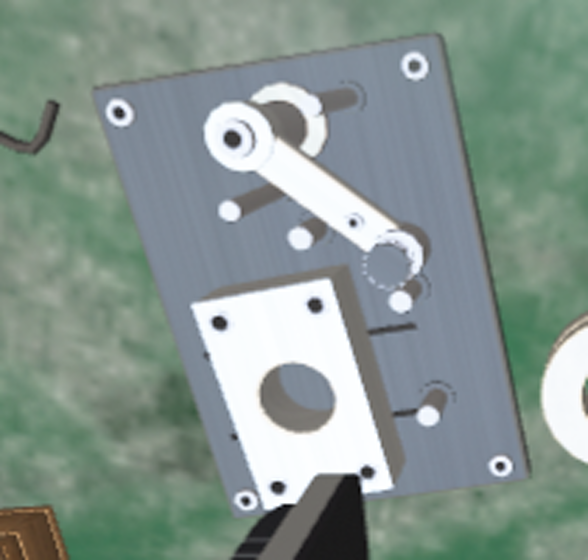

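send_rows --rows '[[0,[0,0,0],-8.8],[0,[-1,-4.9,1],0],[0,[-1,-4.9,1],0],[0,[-1,-4.9,1],0],[0,[-1.1,-5,1],0],[0,[0,0,5],0],[0,[0,0,3],0],[0,[0,0,0],0]]' --newtons 20

```text
t: 1.15
tool_pos: [0.4342, -0.0699, 0.1085]
tool_rot: [-2.041, -2.381, 0.004]
contact_force: [-0.4, 1.2, -0.6]
opening: 0.0002
grip_force: 0.0
```

```bash
cat >> h.py <<'E'
N=np.array([.5061,-.0519]); YAW=.1536
R=np.array([[np.cos(YAW),np.sin(YAW)],[-np.sin(YAW),np.cos(YAW)]])
def nest(p): return (R@(np.asarray(p)[:2]-N)*1000).round(1)
def st():
    o=ctrl.get_obs(); F=o['contact_force']
    print('t %.2f'%o['t'],'nest',nest(o['tool_pos']),'z %.1f'%(o['tool_pos'][2]*1000),'F(fix)',(R@F[:2]).round(1),F[2].round(1),'op',o['opening'].round(4),'rot',o['tool_rot'].round(3))
E
python3 - <<'E'
from h import *
st()
W=pickle.load(open('pics/wrist0.pkl','rb'))
for n,u,v,z in [('bush',172,296,.03),('gauge',264,312,.045),('gaugetop',264,312,.045)]: print(n,nest(plane(W,u,v,z)[0]))
im=grab('wrist'); cv2.imwrite('pics/w1.png',im['frame'][...,::-1])
E
```

```text
Traceback (most recent call last):
  File "h.py", line 29, in st
    print('t %.2f'%o['t'],'nest',nest(o['tool_pos']),'z %.1f'%(o['tool_pos'][2]*1000),'F(fix)',(R@F[:2]).round(1),F[2].round(1),'op',o['opening'].round(4),'rot',o['tool_rot'].round(3))
                                                                                                                                     ^^^^^^^^^^^^^^^^^^
AttributeError: 'float' object has no attribute 'round'
```

```bash
sed -i "s/o\['opening'\].round(4)/round(float(o['opening']),4)/" h.py
python3 - <<'E'
from h import *
st()
W=pickle.load(open('pics/wrist0.pkl','rb'))
for n,u,v,z in [('bush',172,296,.03),('gauge',264,312,.045)]: print(n,nest(plane(W,u,v,z)[0]))
im=grab('wrist'); cv2.imwrite('pics/w1.png',im['frame'][...,::-1])
S=grab('side'); cv2.imwrite('pics/s1.png',cv2.resize(S['frame'][80:320,140:460],None,fx=2.4,fy=2.4)[...,::-1])
E
```

```text
t 1.15 nest [-73.9  -6.8] z 108.5 F(fix) [-0.3  1.2] -0.6 op 0.0002 rot [-2.041 -2.381  0.004]
bush [ -95.  -107.9]
gauge [  28. -141.]
```

View pics/s1.png

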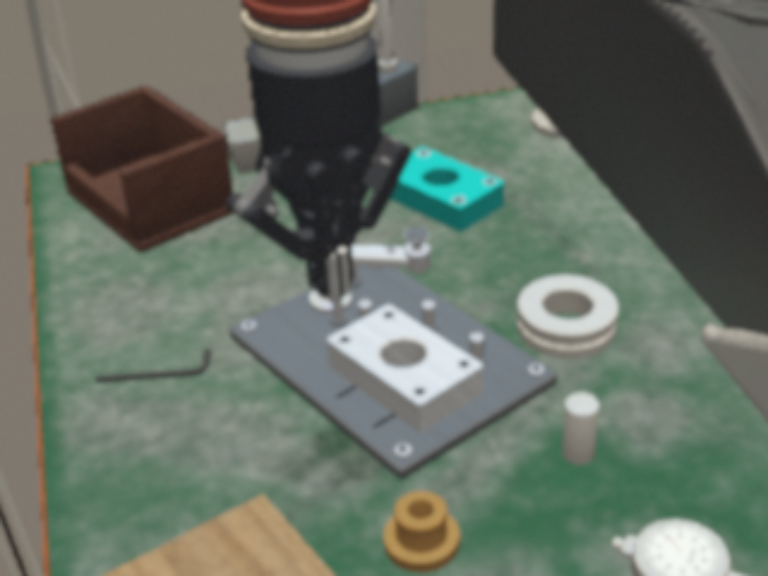

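send_rows --rows '[[0,[0,0,4],0],[0,[0,0,3.2],0],[0,[0,0,1.4],0],[0,[0,0,0],0],[0,[0,0.3,0],0],[0,[0,0.3,0],0],[0,[0,0.2,0],0],[0,[0,0,0],0]]'

```text
t: 2.25
tool_pos: [0.4448, -0.0695, 0.0257]
tool_rot: [2.044, 2.385, 0.0]
contact_force: [-0.7, 0.1, -0.1]
opening: 0.0001
grip_force: 0.2
```

Run:
```python
from h import *
st()
```

```text
t 2.25 nest [-63.3  -8.1] z 25.7 F(fix) [-0.7  0.2] -0.1 op 0.0001 rot [2.044 2.385 0.   ]
```

send_rows --rows '[[0,[0,0,0.5],0],[0,[0,0.2,0],0],[0,[0,0.2,0],0],[0,[0,0.2,0],0],[0,[0,0,0],0]]'

```text
t: 2.88
tool_pos: [0.4506, -0.0685, 0.0203]
tool_rot: [2.044, 2.385, 0.0]
contact_force: [-1.3, -0.0, -0.6]
opening: -0.0
grip_force: 0.4
```

send_rows --rows '[[0,[0,0.1,0],0],[0,[0,0.1,0],0],[0,[0,0.1,0],0],[0,[0,0.1,0],0],[0,[0,0,0],0]]'

```text
t: 3.5
tool_pos: [0.4546, -0.0679, 0.0204]
tool_rot: [2.044, 2.385, 0.0]
contact_force: [-0.3, 0.0, -1.4]
opening: 0.0001
grip_force: 0.4
```

send_rows --rows '[[0,[0,0.1,0],0],[0,[0,0.1,0],0],[0,[0,0.1,0],0],[0,[0,0.1,0],0],[0,[0,0,0],0]]'

```text
t: 4.12
tool_pos: [0.4585, -0.0673, 0.0203]
tool_rot: [2.044, 2.385, 0.0]
contact_force: [-2.0, 0.4, 0.3]
opening: 0.0002
grip_force: 0.5
```

Run:
```python
from h import *
st()
```

```text
t 4.12 nest [-49.4  -7.9] z 20.3 F(fix) [-1.9  0.7] 0.3 op 0.0002 rot [2.044 2.385 0.   ]
```

```bash
cat >> h.py <<'E'
def housing(im):
    P=pts(im); hsv=cv2.cvtColor(im['frame'],cv2.COLOR_RGB2HSV)
    q=P.reshape(-1,3)-[N[0],N[1],0]; a=(q[:,:2]@R.T).reshape(*P.shape[:2],2)
    m=(abs(a[...,0]+5)<65)&(abs(a[...,1]+8)<72)&(abs(P[...,2]-.038)<.005)&(hsv[...,2]>110)&(hsv[...,1]<60)
    m=cv2.morphologyEx(m.astype(np.uint8),cv2.MORPH_OPEN,np.ones((3,3)))
    n,l,s,c=cv2.connectedComponentsWithStats(m); k=1+s[1:,4].argmax()
    v,u=np.nonzero(l==k); p=plane(im,u,v,.038)[:,:2]
    p=((p-N)@R.T*1000).astype(np.float32); r=cv2.minAreaRect(p)
    b=cv2.boxPoints(r); print('housing c',np.round(r[0],1),'size',np.round(r[1],1),'ang',round(r[2],1),'box',b.round(1).tolist(),len(p))
E
python3 - <<'E'
from h import *
housing(pickle.load(open('pics/side0.pkl','rb')))
housing(pickle.load(open('pics/scene0.pkl','rb')))
housing(pickle.load(open('pics/wrist0.pkl','rb')))
for n in('side','scene'):
    im=grab(n); housing(im)
E
```

```text
housing c [-23.9 -16.5] size [ 64.1 104.2] ang 2.2 box [[-57.900001525878906, 34.29999923706055], [-53.900001525878906, -69.80000305175781], [10.199999809265137, -67.30000305175781], [6.099999904632568, 36.79999923706055]] 1251
housing c [-22.5 -17.5] size [ 67.  102.3] ang 1.2 box [[-57.0, 32.900001525878906], [-54.900001525878906, -69.4000015258789], [12.100000381469727, -68.0], [9.899999618530273, 34.400001525878906]] 681
housing c [-17.9 -12.6] size [ 62.2 101.2] ang 2.0 box [[-50.70000076293945, 36.900001525878906], [-47.29999923706055, -64.30000305175781], [14.899999618530273, -62.099998474121094], [11.399999618530273, 39.0]] 3099
housing c [ -8.  -23.6] size [96.1 66.4] ang 83.6 box [[-46.400001525878906, -67.69999694824219], [19.600000381469727, -75.0999984741211], [30.299999237060547, 20.5], [-35.70000076293945, 27.799999237060547]] 895
housing c [ -7.6 -34.7] size [67.3 70.9] ang 1.1 box [[-41.900001525878906, 0.10000000149011612], [-40.5, -70.80000305175781], [26.700000762939453, -69.5], [25.399999618530273, 1.399999976158142]] 397
```

Run:
```python
from h import *
S=grab('side'); C=grab('wrist')
a=cv2.resize(S['frame'][160:290,210:400],None,fx=2.1,fy=2.1,interpolation=2); b=cv2.resize(C['frame'],(420,263))
o=np.zeros((a.shape[0]+b.shape[0],420,3),np.uint8); o[:a.shape[0],:a.shape[1]]=a; o[a.shape[0]:]=b
cv2.imwrite('pics/c2.png',o[...,::-1])
```

```text
(no output)
```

View pics/c2.png

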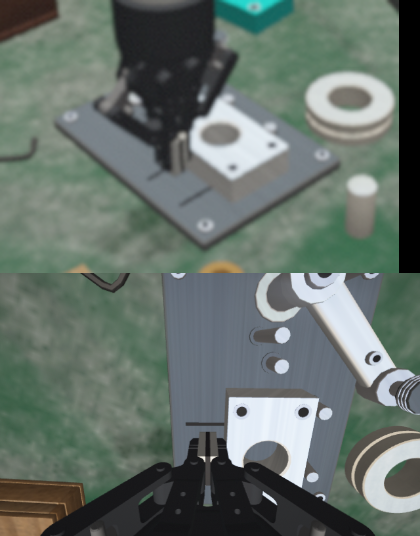

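send_rows --rows '[[0,[-0.6,0.0,0],0],[0,[0,0.1,0],0],[0,[0,0.1,0],0],[0,[0,0.1,0],0],[0,[0,0.1,0],0],[0,[0,0,0],0]]'

```text
t: 5.08
tool_pos: [0.4634, -0.0726, 0.0204]
tool_rot: [2.044, 2.385, 0.0]
contact_force: [-2.4, -0.0, 0.4]
opening: -0.0004
grip_force: 0.9
```

send_rows --rows '[[0,[0,0.1,0],0],[0,[0,0.1,0],0],[0,[0,0.0,0],0]]'

```text
t: 5.45
tool_pos: [0.4639, -0.0725, 0.0202]
tool_rot: [-2.042, -2.384, 0.004]
contact_force: [-7.4, -2.1, 6.3]
opening: -0.0001
grip_force: 4.0
```

```bash
cat >> h.py <<'E'
def wh(im):
    """top +y edge & side edges of housing from wrist view, nest mm"""
    P=pts(im); hsv=cv2.cvtColor(im['frame'],cv2.COLOR_RGB2HSV)
    a=((P[...,:2]-N)@R.T)*1000
    ok=(abs(P[...,2]-.038)<.004)&(hsv[...,2]>100)&(hsv[...,1]<60)&(abs(a[...,0])<60)&(a[...,1]<60)&(a[...,1]>-80)
    n,l,s,c=cv2.connectedComponentsWithStats(cv2.morphologyEx(ok.astype(np.uint8),cv2.MORPH_OPEN,np.ones((3,3)))); m=l==1+s[1:,4].argmax()
    v,u=np.nonzero(m); p=((plane(im,u,v,.038)[:,:2]-N)@R.T)*1000
    ymax=p[:,1].max(); out=[]
    X=[];Y=[]
    for x in np.arange(np.percentile(p[:,0],10),np.percentile(p[:,0],85),2):
        k=abs(p[:,0]-x)<1; X.append(x);Y.append(p[k,1].max())
    c=np.polyfit(X,Y,1); print('+y edge y at xmid %.1f slope %.3f'%(np.polyval(c,np.mean(X)),c[0]))
    for nm,f in(('-x',np.min),('+x',np.max)):
        yy=np.arange(ymax-40,ymax-5,2); xx=[f(p[abs(p[:,1]-y)<1,0]) for y in yy]
        c=np.polyfit(yy,xx,1); print(nm,'face x at y=%.0f: %.1f slope %.3f resid %.2f'%(yy.mean(),np.mean(xx),c[0],np.std(xx-np.polyval(c,yy))))
E
python3 - <<'E'
from h import *
st(); im=grab('wrist'); wh(im)
E
```

```text
t 5.45 nest [-44.8 -13.9] z 20.2 F(fix) [-7.6 -0.9] 6.3 op -0.0001 rot [-2.042 -2.384  0.004]
+y edge y at xmid 36.6 slope -0.013
-x face x at y=14: -30.7 slope 0.012 resid 0.11
+x face x at y=14: 30.2 slope 0.054 resid 1.02
```

send_rows --rows '[[0,[0,0.1,0],0],[0,[0,0,0],0],[0,[0,0,0],0]]'

```text
t: 5.88
tool_pos: [0.4641, -0.0725, 0.0202]
tool_rot: [-2.041, -2.383, 0.007]
contact_force: [-10.9, -2.7, 8.6]
opening: -0.0001
grip_force: 5.8
```

Run:
```python
from h import *
st(); im=grab('wrist'); wh(im)
```

```text
t 5.88 nest [-44.6 -14. ] z 20.2 F(fix) [-11.2  -1. ] 8.6 op -0.0001 rot [-2.041 -2.383  0.007]
+y edge y at xmid 36.7 slope -0.009
-x face x at y=14: -30.6 slope 0.007 resid 0.13
+x face x at y=14: 29.8 slope 0.019 resid 0.25
```

send_rows --rows '[[0,[0,-0.5,0],0],[0,[0,-1.5,0],0],[0,[0,0,-3.5],0],[0,[-3,0,-2.5],0],[0,[-4.6,3,0],0],[0,[0,3.2,0],0],[0,[0,0,0],0],[0,[0,0,0],0]]'

```text
t: 6.92
tool_pos: [0.5182, -0.1404, 0.0797]
tool_rot: [-2.043, -2.385, 0.001]
contact_force: [-1.6, 0.8, -0.7]
opening: 0.0002
grip_force: 0.0
```

Run:
```python
from h import *
st(); wh(grab('wrist')); housing(grab('side'))
```

```text
t 6.92 nest [ -1.6 -89.3] z 79.7 F(fix) [-1.4  1. ] -0.7 op 0.0002 rot [-2.043e+00 -2.385e+00  1.000e-03]
+y edge y at xmid 36.4 slope 0.001
-x face x at y=13: -30.2 slope 0.008 resid 0.15
+x face x at y=13: 29.5 slope 0.006 resid 0.17
housing c [ -4.4 -17.6] size [104.2  66.3] ang 88.9 box [[-38.5, -69.0], [27.799999237060547, -70.30000305175781], [29.799999237060547, 33.900001525878906], [-36.5, 35.20000076293945]] 1219
```

send_rows --rows '[[0,[0,0,3.5],0],[0,[0,0,2.4],0],[0,[0,0,0],0],[0,[0.5,0.1,0],0],[0,[0.4,0,0],0],[0,[0.2,0,0],0],[0,[0.2,0,0],0],[0,[0.2,0,0],0],[0,[0.2,0,0],0],[0,[0,0,0],0]]'

```text
t: 8.28
tool_pos: [0.518, -0.124, 0.0216]
tool_rot: [2.044, 2.385, 0.0]
contact_force: [1.7, -0.2, 0.8]
opening: 0.0001
grip_force: 0.6
```

send_rows --rows '[[0,[0.1,0,0],0],[0,[0.1,0,0],0],[0,[0.1,0,0],0],[0,[0.1,0,0],0],[0,[0.1,0,0],0],[0,[0,0,0],0]]'

```text
t: 9.02
tool_pos: [0.5169, -0.1188, 0.0213]
tool_rot: [2.044, 2.385, 0.0]
contact_force: [0.6, -2.2, 0.7]
opening: -0.0002
grip_force: 1.2
```

Run:
```python
from h import *
st(); wh(grab('wrist'))
```

```text
t 9.03 nest [  0.5 -67.8] z 21.3 F(fix) [ 0.3 -2.3] 0.7 op -0.0002 rot [2.044 2.385 0.   ]
+y edge y at xmid 43.8 slope 0.001
-x face x at y=21: -31.0 slope -0.000 resid 0.08
+x face x at y=21: 29.0 slope -0.001 resid 0.19
```

send_rows --rows '[[0,[0.1,0.03,0],0],[0,[0.1,0.03,0],0],[0,[0.1,0.03,0],0],[0,[0.1,0.03,0],0],[0,[0.1,0.03,0],0],[0,[0,0,0],0]]'

```text
t: 9.82
tool_pos: [0.5173, -0.1136, 0.021]
tool_rot: [-2.044, -2.385, 0.001]
contact_force: [-1.7, -3.4, 1.1]
opening: 0.0
grip_force: 1.5
```

send_rows --rows '[[0,[0.1,0,0],0],[0,[0.1,0,0],0],[0,[0.0,0,0],0],[0,[0,0,0],0]]'

```text
t: 10.32
tool_pos: [0.517, -0.1118, 0.0211]
tool_rot: [-2.044, -2.385, 0.001]
contact_force: [-1.8, -5.3, -0.7]
opening: 0.0002
grip_force: 2.2
```

Run:
```python
from h import *
st(); wh(grab('wrist'))
```

```text
t 10.32 nest [  1.6 -60.9] z 21.1 F(fix) [-2.6 -5. ] -0.7 op 0.0002 rot [-2.044e+00 -2.385e+00  1.000e-03]
+y edge y at xmid 50.8 slope 0.010
-x face x at y=28: -31.1 slope -0.008 resid 0.09
+x face x at y=28: 28.9 slope -0.011 resid 0.14
```

send_rows --rows '[[0,[0.1,0,0],0],[0,[0.1,0,0],0],[0,[0,0,0],0],[0,[0,0,0],0]]'

```text
t: 10.88
tool_pos: [0.517, -0.1117, 0.0213]
tool_rot: [2.042, 2.384, -0.004]
contact_force: [-2.0, -11.4, -2.1]
opening: 0.0001
grip_force: 5.3
```

Run:
```python
from h import *
st(); im=grab('wrist'); wh(im); cv2.imwrite('pics/w3.png',im['frame'][...,::-1])
```

```text
t 10.88 nest [  1.6 -60.7] z 21.3 F(fix) [ -3.7 -11. ] -2.1 op 0.0001 rot [ 2.042  2.384 -0.004]
+y edge y at xmid 51.0 slope 0.009
-x face x at y=28: -31.1 slope -0.008 resid 0.09
+x face x at y=28: 29.0 slope -0.017 resid 0.30
```

View pics/w3.png

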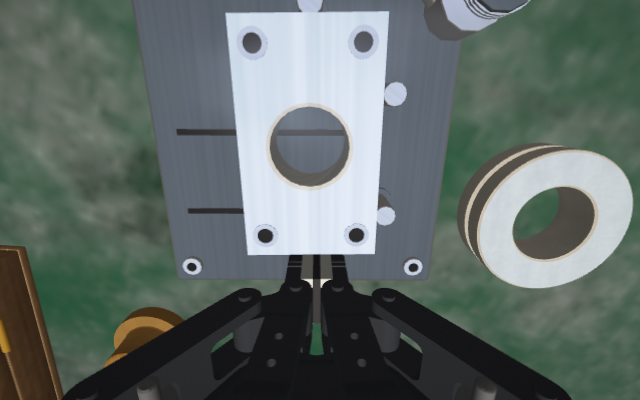

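Run:
```python
from h import *
im=grab('wrist'); g=im['frame'].min(2); st()
for u,v in((396,93),(386,215)):
    w=(g[v-16:v+17,u-5:u+17]>215).astype(np.uint8); n,l,s,c=cv2.connectedComponentsWithStats(w)
    k=1+s[1:,4].argmax(); q=c[k]+[u-5,v-16]; print(q.round(1),s[k],nest(plane(im,*q,.034)[0]))
for y in (93,215):
    row=g[y]; e=[u for u in range(330,400) if row[u]<190 and row[u-1]>=190]; print(y,[ (u,nest(plane(im,u-.5,y,.038)[0]).tolist()) for u in e])
```

```text
t 10.97 nest [  1.6 -60.7] z 21.3 F(fix) [ -3.2 -10.5] -1.9 op 0.0 rot [ 2.042  2.384 -0.004]Traceback (most recent call last):
  File "<stdin>", line 5, in <module>
ValueError: attempt to get argmax of an empty sequence
```

Run:
```python
from h import *
im=grab('wrist'); g=im['frame'].min(2)
for u,v in((396,93),(386,215)):
    print(g[v,u-20:u+20].tolist()); print(g[v-18:v+19,u].tolist())
    for du in(-20,-9,0,10): print(du,nest(plane(im,u+du,v,.034 if du>-15 else .038)[0]))
```

```text
[221, 221, 221, 221, 221, 221, 221, 216, 193, 192, 193, 195, 196, 197, 196, 194, 193, 191, 190, 190, 190, 192, 192, 192, 194, 195, 195, 195, 196, 195, 180, 90, 95, 95, 94, 93, 95, 95, 96, 96]
[101, 101, 100, 99, 99, 99, 123, 174, 193, 194, 194, 195, 195, 194, 194, 193, 192, 191, 190, 190, 191, 193, 195, 196, 197, 196, 194, 193, 193, 193, 171, 91, 98, 97, 97, 97, 97]
-20 [25.9 22.8]
-9 [31.1 22.8]
0 [34.8 22.8]
10 [38.9 22.8]
[228, 228, 227, 226, 226, 226, 226, 226, 226, 226, 222, 204, 199, 200, 199, 197, 195, 194, 193, 194, 194, 195, 196, 197, 198, 199, 199, 199, 188, 141, 96, 96, 96, 95, 95, 94, 94, 96, 97, 96]
[96, 89, 85, 82, 76, 78, 78, 78, 81, 126, 193, 197, 198, 199, 199, 198, 197, 196, 194, 194, 194, 195, 198, 200, 199, 196, 195, 184, 112, 96, 95, 95, 95, 95, 95, 95, 95]
-20 [ 24.7 -29.5]
-9 [ 30.6 -31.1]
0 [ 34.8 -31.1]
10 [ 39.5 -31.1]
```

send_rows --rows '[[0,[-0.4,0,0],0],[0,[-1.6,0,0],0],[0,[0,0,-5],0],[0,[0,2,-5],0],[0,[5,5,0],0],[0,[5,0,0],0],[0,[5.3,0,0],0],[0,[0,0,0],0],[0,[0,0,0],0]]'

```text
t: 12.15
tool_pos: [0.5613, 0.0254, 0.1214]
tool_rot: [2.044, 2.385, 0.0]
contact_force: [-0.1, -1.5, -0.7]
opening: 0.0001
grip_force: 0.0
```

Run:
```python
from h import *
st(); im=grab('side'); housing(im)
P=pts(im); a=((P[...,:2]-N)@R.T)*1000
m=(abs(P[...,2]-.0805)<.003)&(abs(a[...,0]-40)<60)&(abs(a[...,1]-60)<60)
print('pin head',np.median(a[m],0).round(1),m.sum())
```

```text
t 12.15 nest [66.4 67.9] z 121.4 F(fix) [-0.3 -1.5] -0.7 op 0.0001 rot [2.044 2.385 0.   ]
housing c [-4.  -2.5] size [ 67.1 105.5] ang 1.0 box [[-38.5, 49.599998474121094], [-36.599998474121094, -55.79999923706055], [30.5, -54.599998474121094], [28.600000381469727, 50.79999923706055]] 1189
pin head [42.5 46.7] 50
```

send_rows --rows '[[0,[0.6,0.7,0],0],[0,[0,0,3],0],[0,[0,0,3],0],[0,[0,0,1.2],0],[0,[0,0,0],0],[0,[0,-0.5,0],0],[0,[0,-0.3,0],0],[0,[0,-0.3,0],0],[0,[0,0,0],0]]'

```text
t: 13.32
tool_pos: [0.5561, 0.031, 0.0497]
tool_rot: [2.044, 2.385, 0.001]
contact_force: [1.1, -0.1, 0.1]
opening: -0.0002
grip_force: 0.0
```

Run:
```python
from h import *
st()
```

```text
t 13.32 nest [62.1 74.3] z 49.7 F(fix) [ 1.1 -0.3] 0.1 op -0.0002 rot [2.044e+00 2.385e+00 1.000e-03]
```

send_rows --rows '[[0,[0,-0.3,0],0],[0,[0,-0.3,0],0],[0,[0,-0.3,0],0],[0,[0,-0.3,0],0],[0,[0,-0.3,0],0],[0,[0,0,0],0]]'

```text
t: 14.08
tool_pos: [0.5412, 0.0287, 0.0495]
tool_rot: [2.044, 2.385, 0.0]
contact_force: [1.0, -0.0, 0.6]
opening: 0.0003
grip_force: 0.4
```

send_rows --rows '[[0,[0,-0.3,0],0],[0,[0,-0.3,0],0],[0,[0,-0.3,0],0],[0,[0,-0.3,0],0],[0,[0,-0.3,0],0],[0,[0,0,0],0]]'

```text
t: 14.82
tool_pos: [0.5261, 0.0264, 0.0492]
tool_rot: [-2.044, -2.385, 0.001]
contact_force: [0.7, 0.2, 0.2]
opening: -0.0002
grip_force: 0.5
```

send_rows --rows '[[0,[0,-0.2,0],0],[0,[0,-0.2,0],0],[0,[0,-0.1,0],0],[0,[0,0,0],0]]'

```text
t: 15.32
tool_pos: [0.5214, 0.0257, 0.0493]
tool_rot: [-2.044, -2.385, 0.0]
contact_force: [1.6, -1.0, -0.2]
opening: 0.0001
grip_force: 0.7
```

Run:
```python
from h import *
st(); im=grab('wrist'); cv2.imwrite('pics/w4.png',im['frame'][...,::-1])
```

```text
t 15.32 nest [27.  74.3] z 49.3 F(fix) [ 1.4 -1.2] -0.2 op 0.0001 rot [-2.044 -2.385  0.   ]
```

View pics/w4.png

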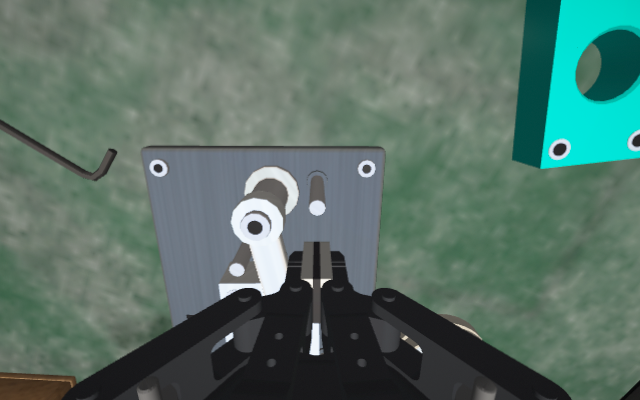

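The view shows the bar nearly home: pivot at (256,227), home stop at (237,270), and the fingers against the bar's flank at (290,270). I'll continue in 1 mm steps.

send_rows --rows '[[0,[0,-0.1,0],0],[0,[0,-0.1,0],0],[0,[0,-0.1,0],0],[0,[0,0,0],0]]'

```text
t: 15.88
tool_pos: [0.5184, 0.0252, 0.0493]
tool_rot: [-2.044, -2.385, 0.0]
contact_force: [1.7, -1.1, -0.1]
opening: 0.0002
grip_force: 0.8
```

send_rows --rows '[[0,[0,-0.1,0],0],[0,[0,-0.1,0],0],[0,[0,0,0],0]]'

```text
t: 16.25
tool_pos: [0.5165, 0.0249, 0.0493]
tool_rot: [-2.044, -2.385, 0.0]
contact_force: [1.9, -1.0, -0.1]
opening: 0.0
grip_force: 0.8
```

send_rows --rows '[[0,[0,-0.1,0],0],[0,[0,0,0],0]]'

```text
t: 16.5
tool_pos: [0.5156, 0.0247, 0.0493]
tool_rot: [-2.044, -2.385, 0.0]
contact_force: [2.5, -1.3, -0.1]
opening: -0.0
grip_force: 0.9
```

Run:
```python
from h import *
st()
```

```text
t 16.50 nest [21.1 74.3] z 49.3 F(fix) [ 2.2 -1.6] -0.1 op -0.0 rot [-2.044 -2.385  0.   ]
```

send_rows --rows '[[0,[0,-0.1,0],0],[0,[0,0,0],0]]'

```text
t: 16.75
tool_pos: [0.5151, 0.0246, 0.0494]
tool_rot: [2.044, 2.384, 0.001]
contact_force: [5.2, -0.5, -1.4]
opening: 0.0
grip_force: 2.2
```

send_rows --rows '[[0,[0,-0.1,0],0],[0,[0,0,0],0]]'

```text
t: 17.0
tool_pos: [0.5149, 0.0245, 0.0496]
tool_rot: [2.043, 2.383, 0.004]
contact_force: [6.9, -0.6, -3.5]
opening: 0.0
grip_force: 3.7
```

send_rows --rows '[[0,[0,-0.1,0],0],[0,[0,0,0],0]]'

```text
t: 17.25
tool_pos: [0.5148, 0.0245, 0.0497]
tool_rot: [2.042, 2.382, 0.007]
contact_force: [9.8, -0.1, -6.0]
opening: -0.0003
grip_force: 5.2
```

Run:
```python
from h import *
st()
```

```text
t 17.25 nest [20.3 74.2] z 49.7 F(fix) [ 9.7 -1.6] -6.0 op -0.0003 rot [2.042 2.382 0.007]
```

send_rows --rows '[[0,[0,0.5,0],0],[0,[0,1.5,0],0],[0,[0,0,-4],0],[0,[0,0,-5],0],[0,[0,0,0],0],[0,[0,0,0],0]]'

```text
t: 18.0
tool_pos: [0.5322, 0.0276, 0.1388]
tool_rot: [-2.044, -2.385, 0.001]
contact_force: [0.3, 0.0, 0.1]
opening: 0.0001
grip_force: 0.0
```

Run:
```python
from h import *
st()
for n in('side','scene','wrist'):
    im=grab(n); P=pts(im); a=((P[...,:2]-N)@R.T)*1000
    m=(abs(P[...,2]-.081)<.0035)&(abs(a[...,0])<25)&(abs(a[...,1]-30)<25)
    if m.sum(): print(n,'head',a[m].mean(0).round(1),a[m].min(0),a[m].max(0),m.sum(),np.median(P[m][:,2]))
    if n=='side': housing(im)
```

```text
t 18.00 nest [38.  74.5] z 138.8 F(fix) [ 0.3 -0. ] 0.1 op 0.0001 rot [-2.044e+00 -2.385e+00  1.000e-03]
side head [-4.1 28.2] [-11.8183562   19.98871577] [ 4.97139239 37.52303487] 54 0.08050194677632255
housing c [-2.8 -1.8] size [ 69.4 106.3] ang 0.3 box [[-37.900001525878906, 51.099998474121094], [-37.29999923706055, -55.099998474121094], [32.20000076293945, -54.79999923706055], [31.600000381469727, 51.5]] 1138
scene head [-2.2 26.9] [-8.39533928 20.19087932] [ 6.78123638 35.22573309] 30 0.07997671402850826
wrist head [ 0.2 31.9] [-8.76303609 22.51817994] [ 8.51330192 39.778882  ] 394 0.0811802037995554
```

send_rows --rows '[[0,[-2.3,-2,0],0],[0,[-2,-1.8,0],0],[0,[0,0,3],0],[0,[0,0,2],0],[0,[0,0,0],0],[0,[0,0,0],0]]'

```text
t: 18.9
tool_pos: [0.5015, -0.0209, 0.0894]
tool_rot: [-2.044, -2.385, 0.0]
contact_force: [0.2, 0.2, 0.9]
opening: 0.0001
grip_force: 0.0
```

Run:
```python
from h import *
st(); im=grab('side'); housing(im)
cv2.imwrite('pics/s5.png',cv2.resize(im['frame'][150:300,200:400],None,fx=3,fy=3,interpolation=2)[...,::-1])
```

```text
t 18.90 nest [ 0.2 31.3] z 89.4 F(fix) [0.2 0.2] 0.9 op 0.0001 rot [-2.044 -2.385  0.   ]
housing c [-3.3 -0.8] size [ 69.6 109.2] ang 0.1 box [[-38.29999923706055, 53.70000076293945], [-38.0, -55.5], [31.600000381469727, -55.29999923706055], [31.299999237060547, 53.900001525878906]] 1145
```

View pics/s5.png

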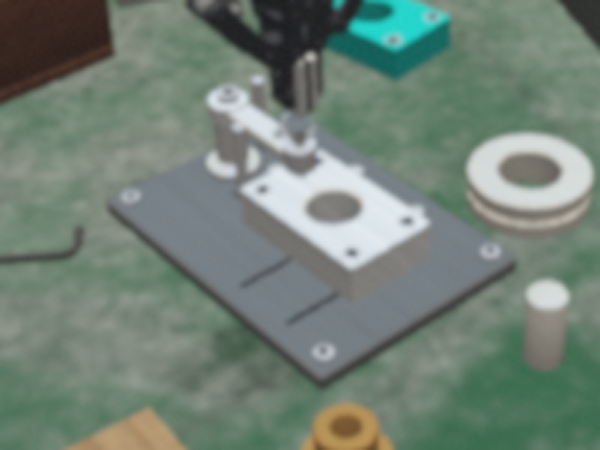

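The view shows the fingers above the pin head at (298,115). The arm is home over the housing at (335,215), and the housing is seated. Next I press down gently.

send_rows --rows '[[0,[0,0,0.3],0],[0,[0,0,0.3],0],[0,[0,0,0.2],0],[0,[0,0,0.1],0],[0,[0,0,0],0]]'

```text
t: 19.58
tool_pos: [0.5015, -0.0209, 0.0805]
tool_rot: [-2.044, -2.385, -0.0]
contact_force: [-0.3, 0.9, 1.9]
opening: 0.0001
grip_force: 0.9
```

send_rows --rows '[[0,[0,0,0.1],0],[0,[0,0,0.1],0],[0,[0,0,0.1],0],[0,[0,0,0],0]]'

```text
t: 20.08
tool_pos: [0.5016, -0.0209, 0.0774]
tool_rot: [2.044, 2.385, 0.0]
contact_force: [-0.7, -0.3, 2.9]
opening: -0.0002
grip_force: 1.5
```

send_rows --rows '[[0,[0,0,0.1],0],[0,[0,0,0.1],0],[0,[0,0,0],0]]'

```text
t: 20.45
tool_pos: [0.5016, -0.0209, 0.0754]
tool_rot: [2.044, 2.385, 0.0]
contact_force: [-0.3, 1.3, 3.3]
opening: -0.0001
grip_force: 1.9
```

send_rows --rows '[[0,[0,0,0.1],0],[0,[0,0,0],0]]'

```text
t: 20.7
tool_pos: [0.5017, -0.021, 0.075]
tool_rot: [2.044, 2.385, 0.0]
contact_force: [-2.0, 1.4, 6.4]
opening: 0.0003
grip_force: 3.5
```

send_rows --rows '[[0,[0,0,0.1],0],[0,[0,0,0],0],[0,[0,0,0],0]]'

```text
t: 21.08
tool_pos: [0.5019, -0.0209, 0.0749]
tool_rot: [2.044, 2.385, 0.0]
contact_force: [-4.9, 2.9, 11.9]
opening: -0.0003
grip_force: 5.9
```

Run:
```python
from h import *
st(); housing(grab('side')); im=grab('wrist')
P=pts(im); a=((P[...,:2]-N)@R.T)*1000
m=(abs(P[...,2]-.0685)<.003)&(abs(a[...,0])<25)&(abs(a[...,1]-100)<25); print('hub',a[m].mean(0),m.sum())
m=(abs(P[...,2]-.062)<.003)&(abs(a[...,0])<14)&(abs(a[...,1]-65)<20)
for y in range(45,88,8):
    k=m&(abs(a[...,1]-y)<2)
    if k.sum(): print(y,a[k][:,0].min().round(1),a[k][:,0].max().round(1))
```

```text
t 21.07 nest [ 0.6 31.3] z 74.9 F(fix) [-4.4  3.6] 11.9 op -0.0003 rot [2.044 2.385 0.   ]
housing c [-3.3 -1.5] size [ 68.9 108.3] ang 1.6 box [[-39.29999923706055, 51.70000076293945], [-36.29999923706055, -56.599998474121094], [32.599998474121094, -54.70000076293945], [29.600000381469727, 53.5]] 1131
hub [ -0.19097762 100.77125113] 636
45 -7.7 7.8
53 -7.6 7.7
61 -8.0 7.6
69 -12.6 7.5
77 -14.0 7.3
85 -8.2 7.8
```

send_rows --rows '[[0,[0,-0.1,-0.02],0],[0,[0,0,0],0],[0,[0,0,0],0]]'

```text
t: 21.55
tool_pos: [0.5016, -0.021, 0.0749]
tool_rot: [2.043, 2.384, 0.003]
contact_force: [-0.4, 1.5, 7.6]
opening: 0.0002
grip_force: 4.3
```

Run:
```python
from h import *
st(); im=grab('wrist'); P=pts(im); a=((P[...,:2]-N)@R.T)*1000
m=(abs(P[...,2]-.062)<.003)&(abs(a[...,0])<14)
for y in (45,61,77): print(y,a[m&(abs(a[...,1]-y)<2)][:,0].max().round(1))
st()
F=ctrl.get_obs()['contact_force'][2]
if 6.5<F<20: print(ctrl.finish_job())
```

```text
t 21.55 nest [ 0.3 31.2] z 74.9 F(fix) [-0.2  1.6] 7.6 op 0.0002 rot [2.043 2.384 0.003]
45 7.6
61 7.4
77 7.8
t 21.60 nest [ 0.3 31.2] z 75.0 F(fix) [-0.5  2.8] 8.7 op -0.0001 rot [2.043 2.384 0.003]
the job is handed in; nothing more can be done
None
```

I handed the job in at t ≈ 21.6 s. By my measurements the housing is against all three pins, the swing arm is at its home stop, and the fingers hold the spring pin down on the housing at about 8 N. No verdict was returned.

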